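# Slide the optics carrier board home and bolt it

## Robot

A 6-joint arm with a two-finger parallel gripper is mounted at the origin on the work surface. World frame = base frame: x ahead of the robot, y to its left, z up, the work surface at z = 0. Lengths are in mm, angles in degrees, forces in N, time in s.
With the tool pointing down it reaches from about 350 to 850 mm from the base axis. Payload 8.1 kg.
Tool frame: the origin (TCP) lies midway between the tips of the shut fingers; the grasp point (between the pads) lies 19 mm behind it; x points along the fingers, y is the direction in which the jaws open and shut, and the axes are right-handed (so a half turn about x gives the same grasp; the last joint's range is limited). The gripper opens to 85 mm and grips with 20 to 120 N. Pads are 22 mm wide; open, the fingers measure 114 mm over their backs; the gripper's body (76 mm by 85 mm) begins 54 mm behind the grasp point. The pads swing forward as they close: fully open they stand 13 mm farther back than shut.
Start: joints at [66.383, 7.471, 85.268, -0, 87.261, -4.893], TCP at [192.587, 568.257, 231.292] pointing down, gripper open.
Joint ranges: [-169.43, 169.43], [-51.17, 129.36], [1.28, 143.12], [-76.62, 256.62], [0, 156.53], [-152.29, 152.29]. Speed limits (degrees/s): [136.94, 136.94, 159.86, 180, 180, 180].

## Interface

Orientations are given as [roll, pitch, yaw] about the fixed x, y, z axes, in that order (R = Rz(yaw) Ry(pitch) Rx(roll)).
In Python, from bench import r gives the robot as it stands.
- The arm moves only by the tool move_arm, never from a script. Its argument "deltas" is a list of rows, each a list of 2 entries, a list of its own where there are three numbers: the shift along the tool's x, y, z in mm, then the turn about the tool's x in degrees. A call has 1 to 12 rows; each row is the pose to reach, as a shift and turn from the pose measured when the call began, along the tool's axes at that moment; what a row does not reach only later rows make up. A row lasts 1/8 s, in which the tool goes at most 62.5 mm and 10.7 degrees, less where a joint would pass 70% of its speed; a pose out of reach is approached as far as the arm can. A call with a gripper value outside its range is refused whole. "jaw" is the opening, from -1 (shut) to 1 (fully open), set as the call begins (left out, the last holds). The fingers move at their own pace and stop on an object; "squeeze" is the grip in N (left out, the last holds). Time passes only in rows, so rows that repeat a pose let the fingers close. It gives the time, the measured TCP pose, the force and the opening at its end, in the units of the state.
- r.sense(): the state, without advancing time (a new reading comes with each control period).
- r.snapshot(name): name is "scene" or "side" or "wrist"; returns (picture, depth): 384x512x3 uint8, red, green, blue; 384x512 float32, mm along the optical axis (not along the pixel's ray), 0 where there is no reading.
- r.get_calibration(name): a dict with "fovy" (degrees; the focal length in pixels is half the picture's height over the tangent of half this angle, whatever the lens; pixels are square), "cx", "cy" (the principal point, pixels), "k1" (the pictures are not rectified: a ray, as slopes to the right and down, at radius r is drawn at 1 + k1 r^2 times it, then the intrinsics apply), "position" and "attitude" of the camera in the world; the wrist camera has in their place "tool_from_camera" (4x4, takes a point from camera to tool coordinates, whose origin is the TCP and whose axes are the tool frame's). Camera axes: x right, y down, z forward; pixel columns grow to the right and rows downward; lengths in mm; the calibration is good to about 2 mm. A picture is of the moment at which its call begins: read the wrist's pose just before it. get_calibration takes no time and is no camera call.
- r.hand_in(): hands the job in, once; it reports no verdict.
The state is a dict: "time": time; "joint_pos": joint angles; "qd": joint speeds; "joint_efforts": joint torques, N m; "tool_pos": TCP position; "tcp_rot": TCP orientation; "ft_force": force on the tool from outside, world axes, zero at the start; "wrist_torque": the same for the moment, N m; "finger_gap": finger opening in mm.
Only numpy, scipy, OpenCV 4.12 (cv2) and the standard library are available. Lean on these libraries where they do the work, as an engineer would, in place of code of your own. Each camera call takes 0.05 s, during which the arm holds its last target. There are 200 camera calls.

## Task

With closed fingertips, push the metal carrier board along its rails towards the end stop until you feel it drop into the locating notches and lie level there; do not run it past them. Then push the sliding bolt's peg all the way in, so that the bolt reaches over the edge of the seated board. Only push: do not lift or tip the board, leave the other things on the table undisturbed, and move clear at the end.

Things in the scene. Friction and masses are not known exactly. Their poses are not given: they have to be found in the camera images.
- rails: Fixed bed of two steel rails, 387 mm long (y), 140 wide. Origin: on the table, midway between the rails, right below the centre of the board when seated. The board travels along its +y to an end stop (52 mm high, face at y=+142); the end at y=-235 is open. Running surfaces 30 mm up, x 38 to 62 mm either side; side guides at x=+-62, 42 mm high, 2 mm play a side. Yaw up to 0.35 rad either way.
- notch (a point): Midway between the two front notches, at the height of the running surfaces (rails' x=0, y=+80, z=30). Each rail has two notches, at y=-80 and y=+80, 22 mm long in y, 7 mm deep. Axes as the rails.
- board: Loose aluminium board, 120 (x) by 200 (y) by 10 mm, 0.45 to 0.85 kg, axes as the rails. Cross feet at y=-80 and +80, 16 mm along y, 8 mm deep. Origin: its centre, at the feet's undersides: 30 mm above the table on the rails, 23 mm in the notches (both feet drop together, 3 mm play). Starts at y=-60 to -115 of the rails. Sliding takes 2 to 6 N; seated, it stands firm against 20 N.
- board_tab (a point): Middle of the top edge of the rear face of the upright push tab at the board's rear (-y) end. Tab 70 mm wide (x), 6 thick, 25 above the plate; its rear face is flush with the board's rear edge, so push along +y anywhere from this point to 35 mm below it. It lies at x=0, y=-100, z=+43 mm from the board's origin. Axes as the board.
- lens_top (a point): Top of the black lens mount fixed on the board, 38 mm wide, at x=+12, y=+48, z=+67 mm from the board's origin. Not part of the job: only in the way of a low hand.
- bolt (a joint): Travel of the sliding bolt along the rails' +x, over the board's edge, m: 0 drawn back, 0.026 fully in (a stop). Starts at 0 to 0.003. Needs about 1.5 N, stays where left. A bar 16 mm wide, 6 thick, underside 44 mm above the table: 3 mm over the plate of the seated board, too low to pass over an unseated one. Fully in, it covers about 20 mm of the board.
- bolt_peg (a point): Centre of the top of the bolt's upright steel peg, 12 mm diameter, free from 50 to 76 mm above the table. In the rails' frame at y=-30 and x=-103 (drawn back) to x=-77 (fully in). Push its outer side along the rails' +x. Axes as the rails.
- housing (a point): Middle of the top of the fixed bolt housing beside the rails, on the robot's side (rails' x -116 to -70, y -52 to -8, 50 mm high). A strap across the bolt at x -70 to -62, y -49 to -11 reaches 55 mm. Axes as the rails.
- mirror_post: Bystander: black round mirror (44 mm across) on a steel post, 92 mm tall, base 60 mm across, standing beside the rails on the far side of them. Origin: centre of its underside.
- hex_driver: Bystander: screwdriver, 150 mm long, lying on the table beside the rails on the far side of them. Origin: centre of its underside.
- lens_bottle: Bystander: small closed bottle, 48 mm across, 100 mm tall. Origin: centre of its underside.
- multimeter: Bystander: orange hand meter, 75 x 150 x 38 mm, lying flat. Origin: centre of its underside.
- mug: Bystander: white mug, 80 mm across, 90 mm tall. Origin: centre of its underside.
- parts_carton: Bystander: cardboard carton 90 x 70 x 50 mm. Origin: centre of its underside.
- spacer_ring: Bystander: black ring, 50 mm across, 12 mm high, lying flat on the robot's side of the rails. Origin: centre of its underside.
Mind the look-alikes: they are no part of the job. There is more than one size of the board; the one meant has the size given above.

How it is judged:
By the outcome, as a careful person would: the job done as asked, in the order asked, and still so for the second after the job is handed in, with the robot touching nothing.
It also fails if it takes over 51 s, if anything falls off the work surface, if the arm or the gripper's body presses on something with over 40 N, if the wrist force passes 120 N, or if a joint passes its speed limit or range.

## Working session

There is one attempt and no reset: what is moved stays moved. The work goes in short steps, Python scripts to look and compute and a tool call to move; the robot and the scene stay as the last step left them, time stands still between calls to the robot, and variables do not carry over. Pictures are saved under pics/ and viewed, about 8 in all and at most 12, crops included, and the job is handed in when it is done.

Besides the shell and the picture viewer there is one more tool, called in YAML: its name, and indented under it one key for each argument. move_arm: Moves the arm, as the interface text tells. Its arguments: {"type":"object","properties":{"deltas":{"type":"array","items":{"type":"array"}},"jaw":{"type":"number"},"squeeze":{"type":"number"}},"required":["deltas"]}

```bash
ls; mkdir -p pics
cat > h.py <<'E'
import numpy as np, cv2
from scipy.spatial.transform import Rotation as R
from bench import r
def K(c,h=384):
    f=h/2/np.tan(np.radians(c['fovy'])/2); return f,c['cx'],c['cy'],c['k1']
def rays(c,uv):
    f,cx,cy,k=K(c); uv=np.atleast_2d(uv).astype(float)
    d=(uv-[cx,cy])/f; s=d.copy()
    for _ in range(20): s=d/(1+k*(s**2).sum(1,keepdims=True))
    return np.c_[s,np.ones(len(s))]
def pose(c,st=None):
    if 'tool_from_camera' in c:
        T=np.eye(4);T[:3,:3]=R.from_euler('xyz',st['tcp_rot'],degrees=True).as_matrix();T[:3,3]=st['tool_pos']
        T=T@np.array(c['tool_from_camera']);return T[:3,:3],T[:3,3]
    a=np.array(c['attitude'])
    M=a if a.shape==(3,3) else R.from_euler('xyz',a,degrees=True).as_matrix()
    return M,np.array(c['position'])
def onplane(c,uv,z,st=None):
    M,p=pose(c,st); d=rays(c,uv)@M.T
    return p+d*((z-p[2])/d[:,2])[:,None]
def cloud(c,dep,st=None):
    M,p=pose(c,st); v,u=np.mgrid[:384,:512]
    P=rays(c,np.c_[u.ravel(),v.ravel()])*dep.reshape(-1,1)
    P=(P@M.T+p).reshape(384,512,3); P[dep<=0]=np.nan; return P
def proj(c,P,st=None):
    M,p=pose(c,st); q=(np.atleast_2d(P)-p)@M; s=q[:,:2]/q[:,2:]
    f,cx,cy,k=K(c); return s*(1+k*(s**2).sum(1,keepdims=True))*f+[cx,cy]
E
python3 - <<'E'
from h import *
st=r.sense();print(st)
ims=[]
for n in("scene","side","wrist"):
    c=r.get_calibration(n);print(n,c)
    im,d=r.snapshot(n);np.savez(f'{n}0.npz',im=im,d=d);ims.append(im)
cv2.imwrite('pics/a.png',cv2.resize(ims[0],(800,600),interpolation=cv2.INTER_CUBIC)[:,:,::-1])
cv2.imwrite('pics/b.png',cv2.resize(np.hstack(ims[1:]),(800,300))[:,:,::-1])
E
```

```text
pics
{'time': 0.0, 'joint_pos': array([ 6.63836740e+01,  7.51504033e+00,  8.53300490e+01, -6.68767824e-04,
        8.72612258e+01, -4.89248706e+00]), 'qd': array([-0.01238488,  0.00893685, -0.08926024, -0.04709657, -0.148125  ,
        0.0163239 ]), 'joint_efforts': array([ 5.15044976e-04, -5.69403970e+01, -5.00550842e+01,  1.80330726e-04,
        1.47179340e-02, -1.15523703e-04]), 'tool_pos': array([192.35904207, 567.74514178, 230.23775965]), 'tcp_rot': array([ -94.5325207 ,   89.8936828 , -113.25632703]), 'ft_force': array([-0.09221651,  0.12878267,  0.19958707]), 'wrist_torque': array([ 0.01145163, -0.00421176, -0.01175505]), 'finger_gap': 85.04521478898118}
scene {'fovy': 56.61188093362098, 'cx': 255.17439761373365, 'cy': 190.02158481988462, 'k1': -0.09344217466654473, 'position': array([1041.02719969, -274.08866136, 1201.42166187]), 'attitude': array([-150.02409154,   -0.82085215,   62.21450678])}
side {'fovy': 55.83660294275457, 'cx': 257.5414255007418, 'cy': 194.91777911303913, 'k1': -0.00917937424623784, 'position': array([ 199.28375859, -751.72647499,  688.13167115]), 'attitude': array([-125.61350944,    1.21321415,  -19.81457501])}
wrist {'fovy': 67.44247032364507, 'cx': 256.5748672348447, 'cy': 191.78342104873184, 'k1': -0.043273483675963086, 'tool_from_camera': array([[ 1.02666336e-03, -2.82986488e-01,  9.59123346e-01,
        -1.41051715e+02],
       [ 9.99999455e-01,  1.06569569e-04, -1.03897486e-03,
         2.83228687e-01],
       [ 1.91802487e-04,  9.59123890e-01,  2.82986443e-01,
        -7.22326992e+01],
       [ 0.00000000e+00,  0.00000000e+00,  0.00000000e+00,
         1.00000000e+00]])}
```

View pics/a.png

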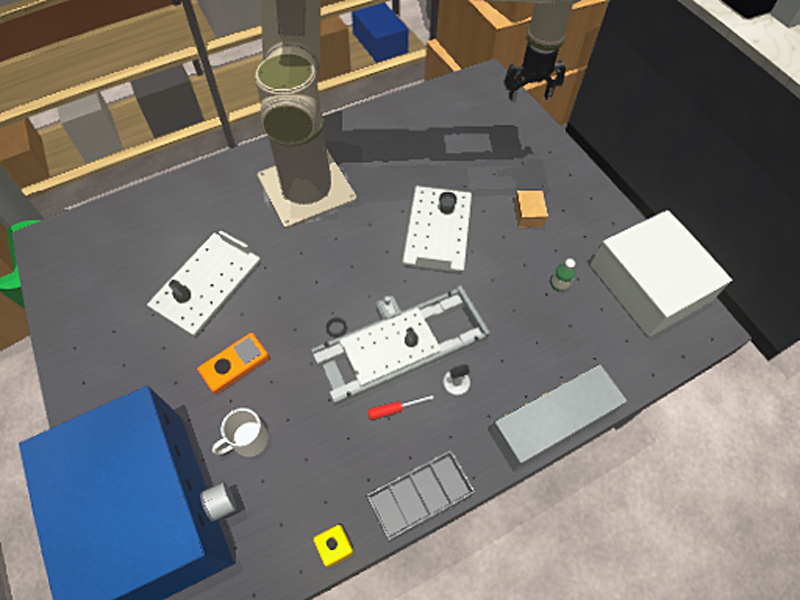

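View pics/b.png

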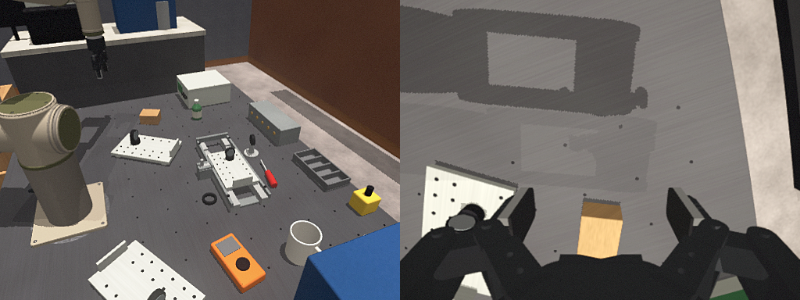

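The board meant is the one lying in the rails, at scene px (385,340) of 800x600. The boards at (205,280) and (438,228) lie loose on the table outside the rails, so they are look-alikes. The housing and peg are at (387,305) on the robot's side, and the end stop is at the right end, (475,315), so rails +y runs roughly along world +y. I'll measure this and confirm with a crop.

Run:
```python
from h import *
c=r.get_calibration('scene');z=np.load('scene0.npz');P=cloud(c,z['d']);im=z['im']
sub=P[175:265,195:320].reshape(-1,3);col=im[175:265,195:320].reshape(-1,3)
t=sub[sub[:,2]<12];print('table z',np.nanmedian(t[:,2]))
q=sub[(sub[:,2]>15)&(sub[:,2]<60)]
print(len(q),np.nanmin(q,0),np.nanmax(q,0))
# top-down map 1px=1mm
x0,y0=q[:,0].min()-30,q[:,1].min()-30
H=np.zeros((600,600,3),np.uint8);Z=np.zeros((600,600))
for p,k in zip(sub,col):
    if not np.isfinite(p).all():continue
    i,j=int(p[0]-x0),int(p[1]-y0)
    if 0<=i<599 and 0<=j<599:
        cv2.circle(H,(j,i),1,tuple(int(v) for v in k[::-1]),-1)
        hh=int(np.clip(p[2]*3,0,255))
        Z[i-1:i+2,j-1:j+2]=hh
print('map origin x0,y0',x0,y0)
crop=cv2.resize(im[170:265,195:325],(780,570),interpolation=cv2.INTER_CUBIC)[:,:,::-1]
cv2.imwrite('pics/crop.png',crop)
out=np.hstack([H[:400,:500],cv2.applyColorMap(Z[:400,:500].astype(np.uint8),cv2.COLORMAP_JET)])
cv2.imwrite('pics/map.png',cv2.resize(out,(800,320)))
```

```text
table z 0.22153615785248348
3460 [ 426.67943036 -194.53566128   15.21309587] [708.88665207 197.52714157  59.96703278]
map origin x0,y0 396.6794303648412 -224.53566127788866
```

View pics/crop.png

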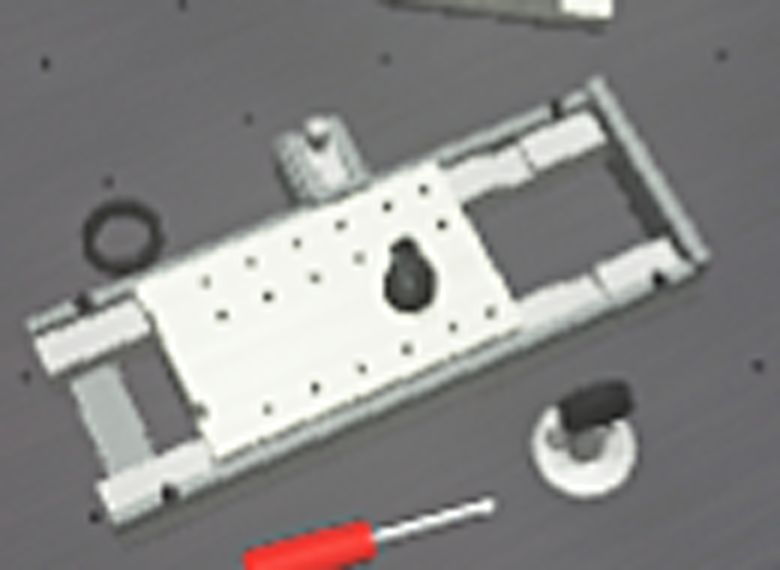

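View pics/map.png

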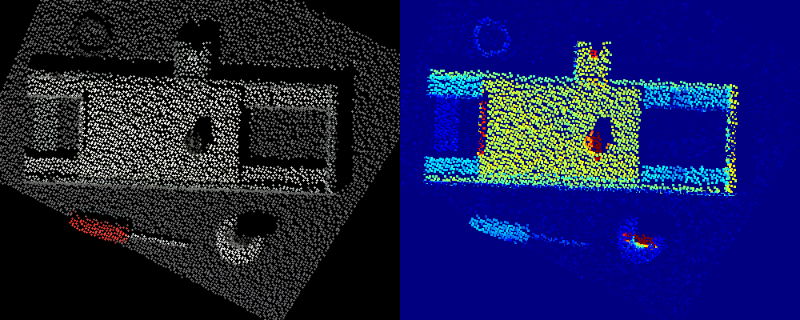

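The crop confirms it: the board is in the rails, 120x200 in the map. The tab is at its left end (crop ~(170,370)), the peg at (318,128), and the end stop at (600-700,90-260). The ring lies on the near side at (122,235), and the mirror and driver on the far side.

```bash
cat > m.py <<'E'
from h import *
def measure(P,ctr=None):
    # height mask
    Q=P.reshape(-1,3);Q=Q[np.isfinite(Q).all(1)]
    Q=Q[(Q[:,0]>440)&(Q[:,0]<640)&(Q[:,1]>-230)&(Q[:,1]<230)]
    return Q
E
python3 - <<'E'
from m import *
c=r.get_calibration('scene');z=np.load('scene0.npz');P=cloud(c,z['d'])[175:265,195:320]
Q=measure(P)
x0,y0=440,-230
def rect(lo,hi,k1=7,k2=0):
    m=np.zeros((220,480),np.uint8)
    q=Q[(Q[:,2]>lo)&(Q[:,2]<hi)]
    for p in q: m[int(round(p[0]-x0)),int(round(p[1]-y0))]=255
    m=cv2.morphologyEx(m,cv2.MORPH_CLOSE,np.ones((k1,k1)))
    if k2:m=cv2.morphologyEx(m,cv2.MORPH_OPEN,np.ones((k2,k2)))
    cs,_=cv2.findContours(m,cv2.RETR_EXTERNAL,cv2.CHAIN_APPROX_NONE)
    cc=max(cs,key=cv2.contourArea);rr=cv2.minAreaRect(cc)
    return rr,[(round(a[1]+x0,1),round(a[0]+y0,1)) for a in cv2.boxPoints(rr)]
print('plate',rect(45,52,7,41))
print('all',rect(20,58,13,61))
for nm,s in (('tab',(68,80)),):
    q=Q[(Q[:,2]>s[0])&(Q[:,2]<s[1])];print(nm,len(q));print(q.round(0)[:60])
E
```

```text
Traceback (most recent call last):
ValueError: max() iterable argument is empty
```

```bash
cat > m2.py <<'E'
from h import *
def Qof(P):
    Q=P.reshape(-1,3);Q=Q[np.isfinite(Q).all(1)]
    return Q[(Q[:,0]>440)&(Q[:,0]<640)&(Q[:,1]>-230)&(Q[:,1]<230)]
def loc(Q,o,yaw): # to rails-like frame
    a=np.radians(yaw);ex=np.array([np.cos(a),np.sin(a)]);ey=np.array([-np.sin(a),np.cos(a)])
    d=Q[:,:2]-o;return np.c_[d@ex,d@ey,Q[:,2]]
E
python3 - <<'E'
from m2 import *
c=r.get_calibration('scene');z=np.load('scene0.npz');P=cloud(c,z['d'])[175:265,195:320]
Q=Qof(P)
pl=Q[(Q[:,2]>43)&(Q[:,2]<53)];
print(len(pl),np.median(pl,0))
o=np.median(pl,0)[:2]
# yaw: best edge sharpness = min extents (2..98 pct of x) of plate+rails
best=min((np.ptp(np.percentile(loc(pl,o,y)[:,0],[3,97]))+0,y) for y in np.arange(-20,20,.5));print('plate yaw',best)
rl=Q[(Q[:,2]>22)]
for nm,q in(('all',rl),('plate',pl)):
    print(nm,cv2.minAreaRect(q[:,:2].astype(np.float32)))
for yaw in(best[1],):
  L=loc(Q,o,yaw)
  for lo,hi in((24,36),(37,46),(44,56),(57,85)):
    q=L[(L[:,2]>lo)&(L[:,2]<hi)]
    print(lo,hi);print(' x',*np.histogram(q[:,0],np.arange(-120,100,4))[0]);print(' y',*np.histogram(q[:,1],np.arange(-180,240,5))[0])
E
```

```text
1862 [562.36386722 -18.37630849  48.12830615]
plate yaw (np.float64(153.20115479025537), np.float64(2.0))
all ((541.8326416015625, 3.3177490234375), (389.2705078125, 185.29344177246094), 87.80245208740234)
plate ((541.7808837890625, 3.889739990234375), (387.64501953125, 184.9445343017578), 87.98958587646484)
24 36
 x 0 0 1 0 1 0 0 2 0 1 3 17 21 19 20 18 27 41 30 20 26 19 21 17 9 0 2 0 1 0 1 1 1 0 1 0 7 27 16 24 21 16 23 28 50 50 32 25 15 16 16 2 0 0
 y 3 10 17 19 19 21 22 20 15 22 20 16 17 25 12 10 2 2 4 1 2 2 3 1 3 4 2 2 1 1 1 2 2 3 1 3 5 1 4 10 1 0 2 3 2 2 1 2 1 2 3 1 2 2 1 8 15 19 16 16 18 16 12 5 8 11 9 19 16 16 17 15 19 15 18 17 18 10 0 0 0 0 0
37 46
 x 0 1 5 1 1 3 3 3 3 10 25 34 17 20 21 36 29 31 22 9 7 18 16 12 12 13 13 6 14 16 7 9 7 11 8 9 9 6 5 5 14 7 19 44 51 48 44 39 39 24 13 1 0 0
 y 2 4 5 8 7 7 6 8 8 6 5 10 7 10 12 13 9 16 12 11 12 8 13 8 9 9 13 14 11 16 17 12 16 14 12 19 16 14 20 28 12 14 18 6 9 14 8 18 15 19 12 18 17 14 14 8 6 6 7 6 7 7 5 7 7 7 7 5 7 7 3 5 4 7 4 5 25 13 0 0 0 0 0
44 56
 x 0 1 7 2 8 9 7 15 11 11 18 11 14 19 23 38 44 54 54 50 52 50 56 55 52 54 52 47 50 46 50 46 48 50 53 48 54 65 64 56 74 54 73 59 43 31 17 11 18 6 6 1 0 0
 y 0 0 1 1 2 0 4 6 2 2 2 2 1 3 17 23 25 42 47 48 48 48 43 45 46 43 41 43 39 43 41 41 43 41 39 41 35 39 43 52 59 48 53 42 40 39 43 44 36 41 41 39 42 39 17 1 1 1 1 0 1 3 1 1 2 1 0 2 0 1 1 3 3 1 2 2 30 43 28 3 0 0 0
57 85
 x 0 0 0 0 2 4 7 3 0 0 0 0 0 0 2 1 1 0 0 2 2 3 2 2 3 3 2 3 2 4 4 6 7 8 8 6 8 5 5 0 0 0 0 1 0 0 0 1 0 0 1 0 0 0
 y 0 0 0 0 0 0 0 0 0 0 0 0 0 0 17 25 4 0 0 0 0 0 0 0 0 0 0 0 0 0 0 0 0 0 0 0 0 0 0 1 2 8 24 10 11 0 2 0 0 0 0 0 0 0 0 0 0 0 0 0 0 0 0 0 0 0 0 0 0 0 0 0 0 0 0 2 2 0 0 0 0 0 0
```

Run:
```python
from m2 import *
c=r.get_calibration('scene');z=np.load('scene0.npz');P=cloud(c,z['d'])[175:265,195:320]
Q=Qof(P);o=np.array([562.4,-18.4])
def sharp(y):
    L=loc(Q,o,y);L=L[(L[:,2]>22)];h=np.histogram(L[:,0],np.arange(-95,95,2))[0]/1.;return (h**2).sum()
ys=np.arange(-8,6,.5);s=[sharp(y) for y in ys];print('yaw',ys[np.argmax(s)],np.round(s/np.max(s),2))
L=loc(Q,o,-2.2)
for lo,hi in((24,36),(38,45),(46,56),(57,85)):
    q=L[(L[:,2]>lo)&(L[:,2]<hi)]
    print(lo,hi);
    for nm,k,b in(('x',0,range(-120,100,4)),('y',1,range(-180,240,4))):
        h=np.histogram(q[:,k],b)[0];print(nm,*[f'{a}:{n}' for a,n in zip(b,h) if n>2])
q=L[(L[:,2]>62)&(L[:,2]<80)&(L[:,1]<-90)];print('tab',np.median(q,0),q.min(0),q.max(0))
q=L[(L[:,2]>57)&(L[:,2]<85)&(L[:,0]<-80)];print('peg',np.median(q,0),q.min(0),q.max(0),len(q))
q=L[(L[:,2]>47)&(L[:,2]<57)&(L[:,1]>180)];print('stop',np.median(q,0),q.min(0),q.max(0))
```

```text
yaw -2.5 [0.77 0.78 0.8  0.8  0.82 0.83 0.84 0.85 0.87 0.91 0.94 1.   0.98 0.93
 0.89 0.86 0.84 0.83 0.83 0.81 0.8  0.79 0.78 0.77 0.76 0.74 0.73 0.72]
24 36
x -68:10 -64:44 -60:41 -56:44 -52:39 -48:48 -44:37 -40:35 -36:7 36:35 40:47 44:44 48:52 52:52 56:15 64:14 68:106
y -176:5 -172:16 -168:16 -164:14 -160:15 -156:17 -152:15 -148:18 -144:15 -140:17 -136:14 -132:17 -128:16 -124:12 -120:17 -116:14 -112:16 -108:10 -92:3 -84:3 -64:3 -56:3 -4:3 4:3 8:8 20:3 48:3 76:3 96:6 100:14 104:17 108:13 112:14 116:13 120:14 124:12 128:12 132:4 136:6 140:6 144:5 148:8 152:16 156:10 160:14 164:14 168:11 172:16 176:13 180:13 184:16 188:12 192:11 196:10 200:20 204:14
38 45
x -116:3 -112:3 -100:4 -84:4 -76:3 -72:31 -68:79 -64:55 -60:16 -56:7 -52:7 -48:14 -44:4 -40:7 -36:7 -32:10 -28:9 -24:6 -20:7 -16:6 -12:8 -8:4 -4:6 0:5 4:5 8:4 12:5 16:6 24:5 32:6 36:3 40:6 44:5 48:5 52:4 56:33 60:74 64:90 68:58
y -172:3 -168:7 -164:5 -160:7 -156:3 -152:4 -148:5 -144:6 -140:4 -136:4 -132:4 -128:6 -124:6 -120:6 -116:6 -112:6 -108:13 -104:4 -100:7 -96:10 -92:6 -88:4 -84:6 -80:9 -76:4 -72:5 -68:5 -64:5 -60:7 -56:6 -52:7 
[... 878 characters left out ...]
:42 16:39 20:40 24:41 28:32 32:33 36:24 40:25 44:34 48:29 52:17 56:23 60:26 64:22 68:25 72:25 76:26 80:25 84:28 88:16 92:5 180:3 200:13 204:37 208:30 212:18
57 85
x -104:4 -100:5 -96:7 -64:3 -32:3 -24:3 -16:3 -4:7 0:3 4:8 8:6 12:10 16:5 20:8 24:5 28:11 32:3
y -108:25 -104:21 24:11 28:10 32:25 40:5 44:3
tab [  -1.12189296 -104.35581816   72.95968657] [ -34.18720825 -107.06727706   62.27145871] [  34.51175004 -100.25804858   77.07215771]
peg [-96.76259252  30.35811528  71.82507352] [-103.02926463   26.1954697    58.24651467] [-92.56991637  35.98299678  76.34408108] 16
stop [  3.81067199 207.65467058  51.67351351] [-67.04808543 180.95221478  47.10024791] [ 70.47556026 215.00501032  56.07561447]
```

```bash
cat >> h.py <<'E'
YAW=-2.3;O=np.array([562.4,-18.4])+60.5*np.array([np.sin(np.radians(2.3)),np.cos(np.radians(2.3))])  # rails origin
def w(x,y,z):
    a=np.radians(YAW);return np.array([*(O+[x*np.cos(a)-y*np.sin(a),x*np.sin(a)+y*np.cos(a)]),z])
def inr(p):
    a=np.radians(YAW);d=np.array(p)[:2]-O;return np.array([d@[np.cos(a),np.sin(a)],d@[-np.sin(a),np.cos(a)],p[2]])
def delta(x,y,z):
    st=r.sense();M=R.from_euler('xyz',st['tcp_rot'],degrees=True).as_matrix()
    return (M.T@(w(x,y,z)-st['tool_pos'])).round(1)
E
python3 - <<'E'
from h import *
st=r.sense();M=R.from_euler('xyz',st['tcp_rot'],degrees=True).as_matrix();print(M.round(3))
print('O',O,'tool in rails',inr(st['tool_pos']))
y=M[:,1];print('tool y angle in rails deg',np.degrees(np.arctan2(y[1],y[0]))-YAW)
print(delta(0,-200,130))
E
```

```text
[[-0.001  0.321  0.947]
 [-0.001  0.947 -0.321]
 [-1.    -0.001 -0.   ]]
O [564.82797345  42.0512609 ] tool in rails [-393.23716024  510.46638432  230.4726296 ]
tool y angle in rails deg 73.57637759838671
[ 101.2 -570.2  578.1]
```

move_arm:
  deltas:
    - [[0,-42,42],6]
    - [[0,-84,84],12]
    - [[0,-126,126],18]
    - [[0,-168,168],24]
    - [[0,-210,210],30]
    - [[0,-252,252],36]
    - [[0,-294,294],42]
    - [[0,-336,336],48]
    - [[0,-378,378],54]
    - [[0,-420,420],60]
    - [[0,-462,462],67]
    - [[0,-504,504],73.6]
  jaw: -1
  squeeze: 60

```text
time: 1.65
tool_pos: [508.4, -73.2, 231.0]
tcp_rot: [-17.1, 89.9, -109.6]
ft_force: [0.5, 0.2, 0.6]
finger_gap: -0.4
```

Run:
```python
from h import *
st=r.sense();M=R.from_euler('xyz',st['tcp_rot'],degrees=True).as_matrix();y=M[:,1]
print(st['time'],st['tool_pos'],inr(st['tool_pos']),np.degrees(np.arctan2(y[1],y[0]))-YAW,st['joint_pos'].round(1),st['finger_gap'],delta(0,-200,150))
```

```text
1.65 [508.42388216 -73.22441507 231.03186591] [ -51.73243237 -117.44640662  231.03186591] -0.2669695163952066 [-13.9  -6.   98.9  -0.1  87.1 -11.3] -0.3570362866079527 [81.1 52.1 82.2]
```

move_arm:
  deltas:
    - [[0,18,28],-0.3]
    - [[0,36,56],-0.3]
    - [[0,52,82],-0.3]
    - [[40,52,82],-0.3]
    - [[80,52,82],-0.3]
    - [[80,52,82],-0.3]
    - [[80,52,82],-0.3]

```text
time: 2.52
tool_pos: [557.2, -157.7, 152.6]
tcp_rot: [25.9, 89.9, -66.4]
ft_force: [0.9, -0.6, 0.2]
finger_gap: -0.1
```

Run:
```python
from h import *
st=r.sense();im,d=r.snapshot('wrist');c=r.get_calibration('wrist')
print(st['time'],inr(st['tool_pos']),st['ft_force'],delta(0,-200,45))
a=im[:,:,::-1].copy()
pr={}
for n,p in dict(tab=(0,-168,73),tabL=(-35,-168,73),tabR=(35,-168,73),rearL=(-60,-168,48),rearR=(60,-168,48),tip=(0,-200,150)).items():
    u=proj(c,w(*p),st)[0];print(n,u.round(0));cv2.drawMarker(a,tuple(int(v) for v in u),(0,0,255),0,10)
cv2.imwrite('pics/w1.png',a)
P=cloud(c,d,st).reshape(-1,3);P=P[np.isfinite(P).all(1)];q=np.array([inr(p) for p in P[::2]])
t=q[(q[:,2]>60)&(q[:,2]<82)&(abs(q[:,0])<60)&(q[:,1]>-185)&(q[:,1]<-140)];print(len(t),np.percentile(t,[2,50,98],axis=0).round(1))
```

```text
2.525 [   0.41927401 -199.87712276  152.56356399] [ 0.94512978 -0.55744044  0.2343196 ] [108.4  -1.3  -0.3]
tab [256. 161.]
tabL [211. 161.]
tabR [301. 161.]
rearL [187. 156.]
rearR [326. 156.]
tip [256. 244.]
445 [[ -34.7 -166.9   62.5]
 [  -1.  -163.5   71.2]
 [  31.9 -160.9   72.6]]
```

View pics/w1.png

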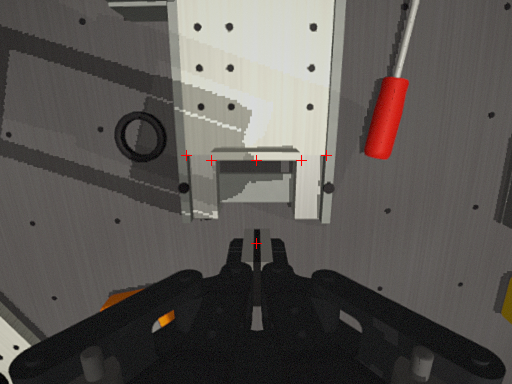

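The wrist view shows the tab's rear edge at row ~158, between columns 211 and 301, matching my projection. The rails run straight up the picture. Now I go down behind the tab.

move_arm:
  deltas:
    - [[35,-1,0],0]
    - [[70,-1,0],0]
    - [[95,-1,0],0]
    - [[106,-1,0],0]
    - [[106,-1,0],0]
    - [[106,-1,-4],0]
    - [[106,-1,-8],0]
    - [[106,-1,-12],0]
    - [[106,-1,-14],0]
    - [[106,-1,-14],0]

```text
time: 3.82
tool_pos: [557.7, -143.9, 47.4]
tcp_rot: [49.7, 89.8, -42.6]
ft_force: [-0.3, -0.5, 0.7]
finger_gap: -0.2
```

```bash
cat > s.py <<'E'
from h import *
st=r.sense();a=np.radians(YAW);f=st['ft_force']
print(st['time'],inr(st['tool_pos']).round(2),'F rails',np.round([f[0]*np.cos(a)+f[1]*np.sin(a),-f[0]*np.sin(a)+f[1]*np.cos(a),f[2]],2),np.round(st['wrist_torque'],2),st['finger_gap'].round(2))
E
python3 s.py
```

```text
Traceback (most recent call last):
  File "s.py", line 3, in <module>
    print(st['time'],inr(st['tool_pos']).round(2),'F rails',np.round([f[0]*np.cos(a)+f[1]*np.sin(a),-f[0]*np.sin(a)+f[1]*np.cos(a),f[2]],2),np.round(st['wrist_torque'],2),st['finger_gap'].round(2))
                                                                                                                                                                           ^^^^^^^^^^^^^^^^^^^^^^
AttributeError: 'float' object has no attribute 'round'
```

move_arm:
  deltas:
    - [[1,0,-1.5],0]
    - [[1,0,-3],0]
    - [[1,0,-4.5],0]
    - [[1,0,-6],0]
    - [[1,0,-7.5],0]
    - [[1,0,-9],0]
    - [[1,0,-10.5],0]
    - [[1,0,-12],0]
    - [[1,0,-13.5],0]
    - [[1,0,-15],0]

```text
time: 5.08
tool_pos: [558.3, -128.9, 46.4]
tcp_rot: [48.2, 89.8, -44.0]
ft_force: [0.3, -2.9, -1.3]
finger_gap: -0.2
```

```bash
sed -i "s/st\['finger_gap'\].round(2)/st['finger_gap']/" s.py; python3 s.py
```

```text
5.075 [   0.3  -171.05   46.43] F rails [ 0.46 -2.88 -1.33] [-0.52 -0.    0.01] -0.23168799629643144
```

move_arm:
  deltas:
    - [[0,0,-3],0]
    - [[0,0,-6],0]
    - [[0,0,-9],0]
    - [[0,0,-12],0]
    - [[0,0,-15],0]
    - [[0,0,-18],0]
    - [[0,0,-21],0]
    - [[0,0,-24],0]
    - [[0,0,-27],0]
    - [[0,0,-30],0]
    - [[0,0,-33],0]
    - [[0,0,-36],0]

```text
time: 6.58
tool_pos: [559.7, -92.7, 46.4]
tcp_rot: [48.8, 89.8, -43.4]
ft_force: [-0.6, -3.7, 1.0]
finger_gap: -0.0
```

Run:
```python
exec(open('s.py').read())
st=r.sense();im,d=r.snapshot('wrist');c=r.get_calibration('wrist')
cv2.imwrite('pics/w2.png',im[:,:,::-1])
P=cloud(c,d,st).reshape(-1,3);P=P[np.isfinite(P).all(1)];q=np.array([inr(p) for p in P])
T=inr(st['tool_pos'])
t=q[(q[:,2]>60)&(q[:,2]<78)&(abs(q[:,0])<32)&(abs(q[:,0])>22)&(q[:,1]>T[1]-10)&(q[:,1]<T[1]+35)];print('tab',len(t),np.percentile(t,[2,50,98],axis=0).round(1))
t=q[(q[:,2]>40)&(q[:,2]<52)&(abs(q[:,0])<50)&(q[:,1]>T[1]+25)&(q[:,1]<T[1]+120)];print('plate z',np.percentile(t,[5,50,95],axis=0).round(1))
```

```text
6.575 [   0.32 -134.88   46.43] F rails [-0.47 -3.72  0.97] [-0.57  0.03  0.  ] -0.013251260547607084
tab 1000 [[ -31.7 -123.4   60.6]
 [ -22.1 -118.2   70.9]
 [  31.5 -117.1   72.5]]
plate z [[-4.490e+01 -1.039e+02  4.540e+01]
 [ 1.000e-01 -5.760e+01  4.650e+01]
 [ 4.490e+01 -2.090e+01  4.750e+01]]
```

move_arm:
  deltas:
    - [[0,0,-2],0]
    - [[0,0,-4],0]
    - [[0,0,-6],0]
    - [[0,0,-8],0]
    - [[0,0,-10],0]
    - [[0,0,-12],0]
    - [[0,0,-14],0]
    - [[0,0,-15],0]
    - [[0,0,-16],0]

```text
time: 7.75
tool_pos: [560.4, -76.3, 46.4]
tcp_rot: [52.0, 89.8, -40.2]
ft_force: [-0.2, -3.7, 1.1]
finger_gap: 0.1
```

move_arm:
  deltas:
    - [[0,0,-1],0]
    - [[0,0,-2],0]
    - [[0,0,-3],0]
    - [[0,0,-3],0]

```text
time: 8.25
tool_pos: [560.5, -73.2, 46.4]
tcp_rot: [54.3, 89.8, -38.0]
ft_force: [0.3, -2.6, 0.4]
finger_gap: -0.1
```

```bash
python3 s.py
```

```text
8.25 [   0.32 -115.3    46.41] F rails [ 0.42 -2.57  0.44] [-0.47  0.04  0.02] -0.07527491085762922
```

move_arm:
  deltas:
    - [[0,0,-0.5],0]
    - [[0,0,-1],0]
    - [[0,0,-1.5],0]
    - [[0,0,-1.5],0]

```text
time: 8.75
tool_pos: [560.6, -71.6, 46.4]
tcp_rot: [55.1, 89.8, -37.1]
ft_force: [0.7, -3.3, 0.4]
finger_gap: -0.3
```

move_arm:
  deltas:
    - [[0,0,-0.5],0]
    - [[0,0,-1],0]
    - [[0,0,-1],0]

```text
time: 9.12
tool_pos: [560.4, -70.1, 46.2]
tcp_rot: [63.1, 89.9, -29.1]
ft_force: [-0.1, 0.1, -0.2]
finger_gap: -0.1
```

move_arm:
  deltas:
    - [[0,0,-0.5],0]
    - [[0,0,-1],0]
    - [[0,0,-1],0]

```text
time: 9.5
tool_pos: [560.5, -69.2, 46.2]
tcp_rot: [60.9, 89.9, -31.4]
ft_force: [-0.4, -2.4, -0.1]
finger_gap: 0.0
```

Force fell to 0 at world y≈-70, which suggests the drop. I'll check the plate height and level.

```bash
cat > chk.py <<'E'
from h import *
st=r.sense()
for n in('wrist','scene'):
    im,d=r.snapshot(n);c=r.get_calibration(n);P=cloud(c,d,st).reshape(-1,3);P=P[np.isfinite(P).all(1)]
    a=np.radians(YAW);D=P[:,:2]-O;q=np.c_[D@[np.cos(a),np.sin(a)],D@[-np.sin(a),np.cos(a)],P[:,2]]
    for lo,hi in((-90,-60),(-60,-30),(-30,0),(0,30),(65,95)):
        t=q[(abs(q[:,2]-44)<10)&(q[:,1]>lo)&(q[:,1]<hi)]
        L=t[(t[:,0]<-30)&(t[:,0]>-52)];Rr=t[(t[:,0]>30)&(t[:,0]<52)]
        print(n,lo,hi,len(t),'zL %.1f zR %.1f'%(np.median(L[:,2]),np.median(Rr[:,2])) if len(L)and len(Rr) else '')
    g=q[(q[:,2]>36)&(q[:,2]<56)&(abs(abs(q[:,0])-66)<2.5)&(q[:,1]>-90)&(q[:,1]<0)];print(' guide z',np.median(g[:,2]) if len(g) else None)
E
python3 s.py; python3 chk.py
```

```text
9.5 [ 1.000e-01 -1.113e+02  4.617e+01] F rails [-0.29 -2.45 -0.14] [-0.53  0.02 -0.01] 0.005396584295602446
wrist -90 -60 14465 zL 39.5 zR 39.4
wrist -60 -30 20843 zL 39.5 zR 39.4
wrist -30 0 24321 zL 39.5 zR 39.4
wrist 0 30 6292 zL 39.4 zR 39.4
wrist 65 95 0 
 guide z 40.67593783816656
scene -90 -60 207 
scene -60 -30 296 zL 39.1 zR 42.1
scene -30 0 324 zL 40.0 zR 41.5
scene 0 30 281 zL 40.4 zR 41.9
scene 65 95 276 zL 39.8 zR 41.7
 guide z 42.726996801607584
```

The plate dropped from 46.5 to 39.4 mm and is level left to right and along y, so the board is seated. Next: back off, rise, and go to the peg.

move_arm:
  deltas:
    - [[0,0,4],0]
    - [[0,0,10],0]
    - [[0,0,16],0]
    - [[0,0,20],0]
    - [[-30,0,20],0]
    - [[-65,0,20],0]
    - [[-100,0,20],0]
    - [[-103,-30,0],0]
    - [[-103,-65,-20],0]
    - [[-103,-100,-45],0]
    - [[-103,-130,-65],0]
    - [[-103,-142,-80],0]

```text
time: 11.1
tool_pos: [420.4, 17.1, 148.8]
tcp_rot: [66.6, 89.8, -25.6]
ft_force: [-0.9, 0.1, 0.3]
finger_gap: -0.0
```

```bash
python3 s.py
python3 - <<'E'
from h import *
st=r.sense()
for n in('scene','side','wrist'):
    im,d=r.snapshot(n);c=r.get_calibration(n);P=cloud(c,d,st).reshape(-1,3);P=P[np.isfinite(P).all(1)]
    a=np.radians(YAW);D=P[:,:2]-O;q=np.c_[D@[np.cos(a),np.sin(a)],D@[-np.sin(a),np.cos(a)],P[:,2]]
    g=q[(q[:,2]>60)&(q[:,2]<80)&(abs(q[:,0]+98)<18)&(abs(q[:,1]+30)<18)]
    print(n,'peg',len(g),np.percentile(g,[3,50,97],axis=0).round(1) if len(g) else '')
    g=q[(q[:,2]>52)&(q[:,2]<120)&(q[:,0]<-112)&(q[:,0]>-220)&(abs(q[:,1]+30)<70)];print(' near',len(g),np.median(g,0) if len(g) else '')
    if n=='wrist':cv2.imwrite('pics/w3.png',im[:,:,::-1])
print(delta(-135,-30,62))
E
```

```text
11.1 [-143.28  -30.74  148.75] F rails [-0.88  0.05  0.3 ] [-0.05 -0.01 -0.03] -0.041060802366546086
scene peg 14 [[-104.4  -34.9   62. ]
 [ -96.9  -30.    71.8]
 [ -93.   -25.    75.7]]
 near 0 
side peg 28 [[-105.4  -35.5   61.3]
 [-100.9  -32.9   71.7]
 [ -95.1  -24.9   77.1]]
 near 1 [-113.4336723   -42.32465798   52.19176035]
wrist peg 241 [[-107.5  -33.1   61. ]
 [-102.7  -26.5   73.8]
 [ -96.9  -22.6   75.2]]
 near 0 
[87.2  6.4 -1.1]
```

View pics/w3.png

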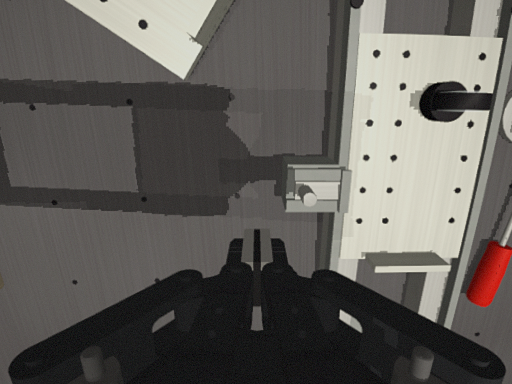

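The view shows the peg at (308,198) in its housing, left of the seated board, and nothing tall near the descent.

move_arm:
  deltas:
    - [[30,0,0],0]
    - [[60,0,-1],0]
    - [[80,0,-1],0]
    - [[86,2,-1],0]
    - [[86,4,-1],0]
    - [[86,6,-1],0]
    - [[86,8,-1],0]
    - [[86,10,-1],0]
    - [[86,12,-1],0]
    - [[86,12,-1],0]

```text
time: 12.5
tool_pos: [434.4, 17.1, 63.3]
tcp_rot: [70.0, 89.8, -22.1]
ft_force: [-0.0, -0.3, -0.2]
finger_gap: 0.3
```

```bash
python3 s.py
```

```text
12.5 [-129.3   -30.12   63.3 ] F rails [-0.   -0.26 -0.21] [-0.02  0.01 -0.02] 0.3240020469084905
```

move_arm:
  deltas:
    - [[1,1.5,0],0]
    - [[1,3,0],0]
    - [[1,4.5,0],0]
    - [[1,6,0],0]
    - [[1,7.5,0],0]
    - [[1,9,0],0]
    - [[1,10.5,0],0]
    - [[1,12,0],0]
    - [[1,13.5,0],0]
    - [[1,15,0],0]
    - [[1,16.5,0],0]
    - [[1,18,0],0]

```text
time: 14.0
tool_pos: [452.4, 16.5, 62.3]
tcp_rot: [68.8, 89.8, -23.3]
ft_force: [-1.6, -0.2, -0.3]
finger_gap: -0.0
```

```bash
python3 s.py
```

```text
14.0 [-111.27  -30.08   62.31] F rails [-1.59 -0.28 -0.27] [ 0.01  0.31 -0.02] -0.02942319866964669
```

move_arm:
  deltas:
    - [[0,1.5,0],0]
    - [[0,3,0],0]
    - [[0,4.5,0],0]
    - [[0,6,0],0]
    - [[0,7.5,0],0]
    - [[0,9,0],0]
    - [[0,10,0],0]
    - [[0,11,0],0]
    - [[0,11,0],0]

```text
time: 15.12
tool_pos: [463.6, 16.0, 62.4]
tcp_rot: [69.7, 89.8, -22.5]
ft_force: [-1.0, -0.5, -0.7]
finger_gap: 0.0
```

```bash
python3 s.py
python3 - <<'E'
from h import *
st=r.sense()
for n in('scene','side','wrist'):
    im,d=r.snapshot(n);c=r.get_calibration(n);P=cloud(c,d,st).reshape(-1,3);P=P[np.isfinite(P).all(1)]
    a=np.radians(YAW);D=P[:,:2]-O;q=np.c_[D@[np.cos(a),np.sin(a)],D@[-np.sin(a),np.cos(a)],P[:,2]]
    g=q[(q[:,2]>57)&(q[:,2]<80)&(abs(q[:,0]+80)<14)&(abs(q[:,1]+30)<10)]
    print(n,'peg',len(g),np.percentile(g,[3,50,97],axis=0).round(1) if len(g) else '')
E
```

```text
15.125 [-100.15  -30.05   62.37] F rails [-1.02 -0.56 -0.72] [0.   0.16 0.05] 0.043105132704073984
scene peg 14 [[-90.4 -38.5  60. ]
 [-76.6 -31.6  69.2]
 [-73.1 -27.   77.9]]
side peg 30 [[-91.1 -38.5  57.2]
 [-82.2 -34.3  71. ]
 [-77.3 -27.7  79.2]]
wrist peg 793 [[-92.5 -32.5  58.7]
 [-82.4 -23.8  73.8]
 [-76.3 -22.1  78.6]]
```

Peg now at about x≈-81, still with light resistance, so I continue gently to the stop.

move_arm:
  deltas:
    - [[0,0.7,0],0]
    - [[0,1.4,0],0]
    - [[0,2,0],0]
    - [[0,2,0],0]

```text
time: 15.78
tool_pos: [465.5, 16.0, 62.4]
tcp_rot: [69.6, 89.8, -22.5]
ft_force: [-1.6, -0.3, 0.1]
finger_gap: -0.1
```

move_arm:
  deltas:
    - [[0,0.7,0],0]
    - [[0,1.4,0],0]
    - [[0,1.4,0],0]

```text
time: 16.15
tool_pos: [467.0, 15.9, 62.4]
tcp_rot: [70.4, 89.8, -21.7]
ft_force: [-1.1, -0.3, 0.1]
finger_gap: 0.2
```

move_arm:
  deltas:
    - [[0,0.7,0],0]
    - [[0,1.2,0],0]
    - [[0,1.2,0],0]

```text
time: 16.52
tool_pos: [467.8, 15.9, 62.2]
tcp_rot: [63.7, 89.8, -28.4]
ft_force: [-6.6, 0.1, 2.4]
finger_gap: 0.2
```

move_arm:
  deltas:
    - [[0,0.6,0],0]
    - [[0,0.8,0],0]
    - [[0,0.8,0],0]

```text
time: 16.9
tool_pos: [468.0, 15.9, 62.1]
tcp_rot: [44.5, 89.9, -47.7]
ft_force: [-6.5, -0.5, 3.6]
finger_gap: 0.4
```

move_arm:
  deltas:
    - [[0,1,0],0]
    - [[0,2,0],0]
    - [[0,2,0],0]

```text
time: 17.27
tool_pos: [468.3, 15.9, 61.9]
tcp_rot: [-58.1, 89.8, -150.2]
ft_force: [-13.4, -1.0, 8.7]
finger_gap: -0.0
```

The bolt is at its hard stop: 13 N for 0.3 mm. I back away and rise.

move_arm:
  deltas:
    - [[0,-4,0],0]
    - [[0,-10,0],0]
    - [[0,-18,0],0]
    - [[0,-26,0],0]
    - [[-30,-30,0],0]
    - [[-70,-30,0],0]
    - [[-110,-30,0],0]
    - [[-140,-40,20],0]
    - [[-150,-40,60],0]
    - [[-150,-40,100],0]
    - [[-150,-40,110],0]
    - [[-150,-40,110],0]

```text
time: 18.77
tool_pos: [424.3, -92.4, 211.9]
tcp_rot: [-68.9, 89.8, -161.2]
ft_force: [-0.3, 0.1, 0.4]
finger_gap: 0.0
```

```bash
python3 s.py; python3 chk.py
python3 - <<'E'
from h import *
im,_=r.snapshot('scene');s,_=r.snapshot('side')
A=cv2.resize(im[150:280,180:340],(400,325),interpolation=cv2.INTER_CUBIC)
B=cv2.resize(s[150:280,220:380],(400,325),interpolation=cv2.INTER_CUBIC)
cv2.imwrite('pics/end.png',np.hstack([A,B])[:,:,::-1])
for n in('scene','side','wrist'):
    st=r.sense();im,d=r.snapshot(n);c=r.get_calibration(n);P=cloud(c,d,st).reshape(-1,3);P=P[np.isfinite(P).all(1)]
    q=np.array([inr(p) for p in P[(abs(P[:,0]-490)<60)&(abs(P[:,1]-10)<50)]])
    if not len(q):continue
    g=q[(q[:,2]>60)&(q[:,2]<80)&(abs(q[:,0]+85)<25)&(abs(q[:,1]+30)<12)];print(n,'peg',len(g),np.median(g,0) if len(g) else '')
    g=q[(q[:,0]>-55)&(q[:,0]<-44)&(abs(q[:,1]+30)<5)];print('bar z at x-55..-44',np.median(g[:,2]) if len(g) else '')
E
```

```text
18.775 [-135.03 -139.98  211.93] F rails [-0.27  0.13  0.37] [ 0.06 -0.07 -0.04] 0.04772039765157754
wrist -90 -60 3759 zL 39.5 zR 39.4
wrist -60 -30 4974 zL 39.5 zR 39.4
wrist -30 0 5253 zL 39.6 zR 39.3
wrist 0 30 4620 zL 39.4 zR 39.4
wrist 65 95 0 
 guide z 40.70557460480359
scene -90 -60 310 zL 40.3 zR 41.5
scene -60 -30 399 zL 40.6 zR 41.7
scene -30 0 332 zL 40.8 zR 43.1
scene 0 30 286 zL 40.5 zR 42.3
scene 65 95 272 zL 40.0 zR 41.6
 guide z 43.32976470864071
scene peg 15 [-73.61795796 -30.88445094  73.9914634 ]
bar z at x-55..-44 49.48492607676576
side peg 32 [-77.47212191 -32.01589211  70.90734743]
bar z at x-55..-44 48.196375639421376
wrist peg 176 [-78.4299969  -29.0627201   74.09695485]
bar z at x-55..-44 48.419604964999905
```

View pics/end.png

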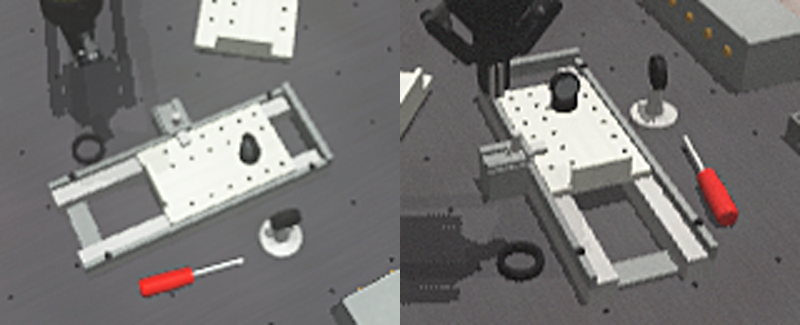

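The bar lies over the board's edge (left crop ~(180,138), right crop ~(530,152)) with its top at ~49 mm over a plate at ~40. The peg is at x≈-77, and the bystanders stand where they were.

```bash
python3 -c "
from bench import r
print(r.hand_in())"
```

```text
the job is handed in; nothing more can be done
None
```

The board is seated in the locating notches, the bolt is pushed fully in over its edge, and the job is handed in at about 19 s of the 51 s allowed.

- **Board:** I pushed the tab with closed fingertips, which took about 3–4 N. The force then fell to zero, and the plate dropped from 46.5 to 39.4 mm. The wrist depth showed it level to about 0.3 mm, both before and after the bolt went in.
- **Bolt:** I pushed the peg along its travel at about 1.5 N until it met the hard stop, where 13 N moved it only 0.3 mm. The cameras put the peg at x ≈ -77 mm (-74 to -78). The bolt's bar lies over the board's edge, its top at about 48–49 mm.
- **Clear at the end:** The hand was backed off and raised to 212 mm, with no contact force. The ring, mirror and driver looked unmoved in the last picture. The other bystanders were outside that crop and were not checked again, but the hand never came near them.
- **Disagreement:** The coarser scene camera read the plate 1–2 mm higher on its far side, which the wrist view does not support. That is within its noise and calibration error.

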